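# Open the latched organizer door with a pin tool

## Robot

A 7-joint arm with a two-finger parallel gripper is mounted at the origin on the work surface. World frame = base frame: x ahead of the robot, y to its left, z up, the work surface at z = 0. Lengths are in m, angles in degrees, forces in N, time in s.
With the tool pointing down it reaches from about 0.425 to 0.875 m from the base axis. Payload 4.7 kg.
Tool frame: the origin (TCP) lies at the centre of the arm's flange, where the gripper is bolted on; the fingertips stand 182 mm ahead of it and the grasp point (between the pads) lies 164 mm ahead of it; z points along the fingers, x is the direction in which the jaws open and shut, and the axes are right-handed (so a half turn about z gives the same grasp; the last joint's range is limited). The gripper opens to 87 mm and grips with 3 to 60 N. Pads are 19 mm wide; open, the fingers measure 117 mm over their backs; the gripper's body (75 mm by 190 mm) begins 51 mm behind the grasp point.
Start: joints at [-65.311, 18.392, -4.016, 83.108, 1.295, 78.541, -3.26], TCP at [0.263, 0.594, 0.405] pointing down, gripper open.
Joint ranges: [-163.93, 163.93], [-17.29, 119.83], [-79.2, 71.16], [3.27, 140.29], [-89.18, 269.18], [5.43, 117.66], [-154.24, 154.24]. Speed limits (degrees/s): [147.25, 147.25, 180, 180, 180, 180, 180].

## Interface

Orientations are given as [roll, pitch, yaw] about the fixed x, y, z axes, in that order (R = Rz(yaw) Ry(pitch) Rx(roll)).
In Python, from cell import env gives the robot as it stands. The module is installed in compiled form; this text tells all that it offers.
- The arm moves only by the tool carry_out, never from a script. Its argument "increments" is a list of rows, each a list of 5 numbers: the shift along the world's x, y, z in m, then the turn about the world's z in degrees, then the gripper's target within -1 to 1 (shut at 1, half-way at 0, fully open at -1). In form: [[dx, dy, dz, spin, jaw], ...]. A call has 1 to 20 rows; each row is the pose to reach, as a shift and turn from the pose commanded when the call began; what a row does not reach only later rows make up. A row lasts 1/10 s, in which the tool goes at most 50 mm and 8.59 degrees, less where a joint would pass 70% of its speed; a pose out of reach is approached as far as the arm can. A call with a gripper value outside its range is refused whole. The fingers move at their own pace and stop on an object; "grip_force" is the grip in N (left out, the last holds). Time passes only in rows, so rows that repeat a pose let the fingers close. It gives the time, the measured TCP pose, the force and the opening at its end, in the units of the state.
- env.get_obs(): the state, without advancing time (a new reading comes with each control period).
- env.read_camera(name): name is "side" or "top" or "wrist"; returns (picture, depth): 420x560x3 uint8, red, green, blue; 420x560 float32, m along the optical axis (not along the pixel's ray), 0 where there is no reading.
- env.get_calibration(name): a dict with "K" (3x3 intrinsics, pixels), "camera_from_world" (4x4, takes a point from world to camera coordinates); the wrist camera has in their place "T_tool_cam" (4x4, takes a point from camera to tool coordinates, whose origin is the TCP and whose axes are the tool frame's). Camera axes: x right, y down, z forward; pixel columns grow to the right and rows downward; lengths in m; the calibration is good to about 2 mm. A picture is of the moment at which its call begins: read the wrist's pose just before it. get_calibration takes no time and is no camera call.
- env.sign_off(): hands the job in, once; it reports no verdict.
The state is a dict: "time_s": time; "qpos": joint angles; "joint_velocities": joint speeds; "effort": joint torques, N m; "tool_pos": TCP position; "tool_rot": TCP orientation; "force": force on the tool from outside, world axes, zero at the start; "wrist_torque": the same for the moment, N m; "grip_width": finger opening in m.
Only numpy, scipy, OpenCV 4.12 (cv2) and the standard library are available. Lean on these libraries where they do the work, as an engineer would, in place of code of your own. Each camera call takes 0.05 s, during which the arm holds its last target.

## Task

Open the locked sliding door on top of the orange parts organizer: take the slim pin tool from the wooden stand, hold the recessed release button in the door down with it and, keeping it down, push the door all the way open. Then put the pin tool back in its hole in the stand, seated upright. The latch is delicate: press and push gently with the pin, never harder than about 2.5 kg of force (25 N), and leave everything else on the bench where it is.

Things in the scene. Friction and masses are not known exactly. Their poses are not given: they have to be found in the camera images.
- organizer: Orange plastic parts organizer, fixed to the bench, 158 (x) x 230 (y) x 74 mm high. Origin at the centre of its underside, z up. Between two raised guide strips along its y (74 mm high) lies the sliding door, its face 70 mm above the bench: shut, it covers the +y half; it slides to the organizer's -y, over the lower fixed cover of the other half.
- door (a joint): How far the door has slid open towards the organizer's -y: 0 shut, 0.090 m at its end stop, a stiff buffer (fully open). Sliding friction is about 2 N, plus the rub of the latch. It is latched at every 15 mm (0, 15, 30 ... 90 mm) whenever the release is up; with the release held down it runs freely.
- release_hole (a point): Centre of the mouth of the release hole in the door's upper face; the axes are the organizer's. A round hole, 11 mm in diameter, with a 1.5 mm chamfer, through the 6 mm thick orange door, 52 mm from the organizer's centre line towards its front (-x) and, with the door shut, 57 mm from its centre towards +y. It moves with the door.
- release_top (a point): Centre of the top of the black round release button, 9.6 mm in diameter, inside the hole; at rest 4 mm below the door's face. It goes straight down on a spring (about 3 N at the start, 0.3 N more for each mm) and moves with the door.
- release (a joint): How far the release button is pressed down (m): 0 at rest. The stroke differs from one latch to the next: it frees the door at some depth between 3 and 13 mm and comes up hard against a stop 1.3 mm below that; only the rise in force (above about 8 N) tells that the stop is reached. The spring lifts it again when it is let go.
- stand: Wooden block fixed to the bench, 60 (x) x 120 (y) x 50 mm high, origin at the centre of its underside, with two upright round tool holes, 13 mm in diameter and 47 mm deep, with a 2 mm chamfer.
- stand_hole0 (a point): Centre of the mouth of one tool hole, in the stand's top face (50 mm up), 30 mm from the stand's centre towards its -y.
- stand_hole1 (a point): Centre of the mouth of the other tool hole, in the stand's top face, 30 mm towards its +y.
- pin_grip (a point): Centre of the handle of the slim pin tool: eight-sided, black, 16 mm across flats and 56 mm long, upright above the stand; z points up along it. This point is 77 mm above the tool's tip, 28 mm below its top end and 32 mm above the underside of its collar. The tool stands in one of the stand's two holes (which one varies); a tool with a much thicker handle is in the other.
- pin_tip (a point): Centre of the tip of the pin tool's shank, 77 mm below pin_grip; in the stand it is hidden in the hole, 5 mm above the bench.
- punch: The other tool in the stand, to be left there: a punch with a thick eight-sided black handle, 28 mm across flats and 40 mm long, over a 34 mm collar. Its top is 94 mm above the bench. Origin at its tip, 10 mm above the bench.
- mallet: Bystander: mallet lying along its y, 220 mm long, with a steel head with black rubber tips, 106 mm wide and 56 mm high at its +y end. Origin on the bench under its middle.
- hinge: Bystander: stainless steel hinge lying flat, 78 x 75 x 8 mm, origin at the centre of its underside.
- fuse_holder: Bystander: white ceramic fuse holder, 65 x 24 x 26 mm, origin at the centre of its underside.
- jar: Bystander: glass jar with a steel lid, 60 mm in diameter, 70 mm high, origin at the centre of its underside.
- bracket: Bystander: cast aluminium angle bracket, 50 x 55 x 66 mm, standing against the vise, origin at the centre of its underside.
- pin: The whole slim pin tool, 105 mm long, about 70 g; origin at its tip, z up along it. From the tip: steel shank 7 mm in diameter and 45 mm long, flat-tipped; steel collar 25 mm in diameter, 4 mm thick, which rests on the stand's top; then the handle (see pin_grip).
Things that resemble listed ones, but are neither listed nor needed, are in the scene too. What is shaped like the pin but blue is not meant.

How it is judged:
By the outcome, as a careful person would: the job done as asked, in the order asked, and still so for the second after the job is handed in, with the robot touching nothing.
It also fails if it takes over 72 s, if anything falls off the work surface, if the arm or the gripper's body presses on something with over 40 N, if the wrist force passes 120 N, or if a joint passes its speed limit or range.

## Working session

There is one attempt and no reset: what is moved stays moved. The work goes in short steps, Python scripts to look and compute and a tool call to move; the robot and the scene stay as the last step left them, time stands still between calls to the robot, and variables do not carry over. Pictures are saved under pics/ and viewed, and the job is handed in when it is done.

Besides the shell and the picture viewer there is one more tool, called after ">>>" by a JSON object that holds its "api" and its "payload", one argument or row to a line. carry_out: Moves the arm, as the interface text tells. Its arguments: {"type":"object","properties":{"increments":{"type":"array"},"grip_force":{"type":"number"}},"required":["increments"]}

```bash
mkdir -p pics
cat > h.py <<'E'
import numpy as np, cv2
from cell import env
from scipy.spatial.transform import Rotation as R
def cam(name):
    o=env.get_obs(); im,d=env.read_camera(name); c=env.get_calibration(name); K=np.array(c["K"])
    if "T_tool_cam" in c:
        T=np.eye(4); T[:3,:3]=R.from_euler('xyz',o["tool_rot"],degrees=True).as_matrix(); T[:3,3]=o["tool_pos"]
        W=T@np.array(c["T_tool_cam"])
    else: W=np.linalg.inv(np.array(c["camera_from_world"]))
    return im,d,K,W
def plane(u,v,z,K,W):
    r=W[:3,:3]@np.linalg.inv(K)@np.array([u,v,1.]); o=W[:3,3]; return o+r*(z-o[2])/r[2]
def dep(u,v,d,K,W):
    return W[:3,:3]@(np.linalg.inv(K)@np.array([u,v,1.])*d[int(v),int(u)])+W[:3,3]
def proj(p,K,W):
    q=np.linalg.inv(W)@np.append(p,1); q=K@q[:3]; return q[:2]/q[2]
def save(n,im): cv2.imwrite('pics/'+n,im[...,::-1])
def load(n):
    z=np.load(n+'.npz'); return z['im'],z['d'],z['K'],z['W']
def snap(name,tag):
    im,d,K,W=cam(name); np.savez(tag,im=im,d=d,K=K,W=W); save(tag+'.png',im); return im,d,K,W
E
python3 - <<'E'
from h import *
print(env.get_obs())
for n in ("top","side","wrist"):
    im,d,K,W=snap(n,n+'0'); print(n,K.tolist(),W.round(3).tolist())
E
```

```text
{'time_s': 0.0, 'qpos': array([-65.31060821,  18.43921672,  -4.01745888,  83.1761339 ,
         1.29457678,  78.53983173,  -3.26000124]), 'joint_velocities': array([ 0.09964262, -0.04964745,  0.14892041,  0.0438922 , -0.11498954,
       -0.01193909, -0.04108017]), 'effort': array([-8.11367518e-04, -4.91282129e+01, -4.04546158e-01, -3.12546766e+01,
       -6.38746982e-02,  4.33170993e-02,  1.83386792e-04]), 'tool_pos': array([0.26307671, 0.59415328, 0.40364886]), 'tool_rot': array([1.79995252e+02, 1.09953277e-01, 6.61221239e+01]), 'force': array([-0.89194353, -0.64579581,  0.13791868]), 'wrist_torque': array([-0.00498382,  0.00191524,  0.01869525]), 'grip_width': 0.08719403613120115}
top [[523.7428798948413, 0.0, 269.9097465176308], [0.0, 523.7428798948413, 215.28567050381545], [0.0, 0.0, 1.0]] [[0.005, -0.976, 0.216, 0.251], [-1.0, -0.006, -0.003, 0.029], [0.004, -0.216, -0.976, 1.469], [0.0, 0.0, 0.0, 1.0]]
side [[498.5405192639246, 0.0, 276.0533568165311], [0.0, 498.5405192639246, 210.96067935445373], [0.0, 0.0, 1.0]] [[0.876, -0.211, 0.433, 0.013], [-0.482, -0.43, 0.763, -0.938], [0.025, -0.878, -0.479, 0.688], [0.0, 0.0, 0.0, 1.0]]
wrist [[365.1693404620456, 0.0, 279.09550773048414], [0.0, 365.1693404620456, 208.57100991557112], [0.0, 0.0, 1.0]] [[0.404, 0.881, 0.245, 0.196], [0.915, -0.389, -0.11, 0.623], [-0.001, 0.269, -0.963, 0.384], [0.0, 0.0, 0.0, 1.0]]
```

View pics/top0.png

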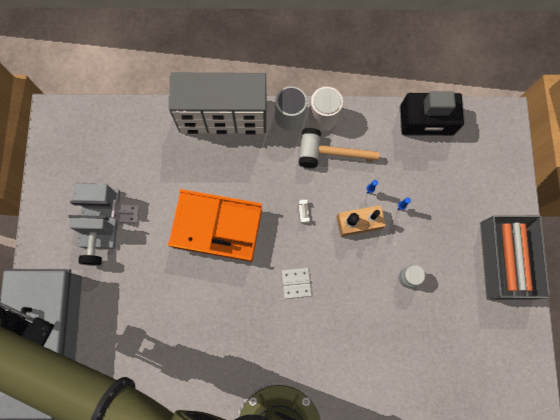

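View pics/side0.png

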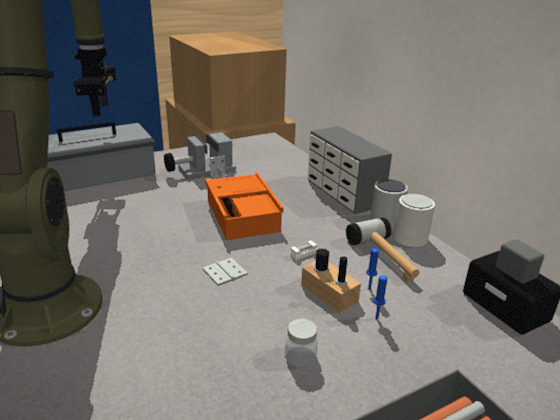

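View pics/wrist0.png

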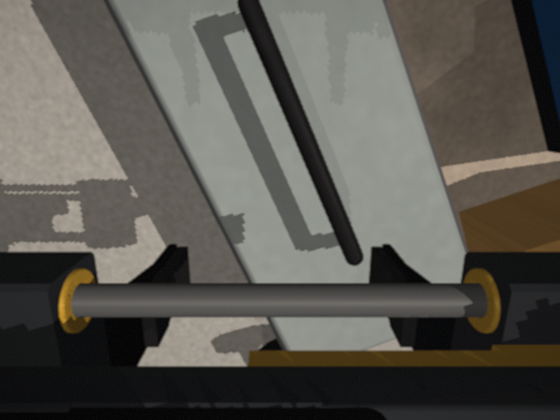

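Run:
```python
from h import *
im,d,K,W=load('top0')
a=cv2.resize(im[180:270,160:270],None,fx=5,fy=5,interpolation=cv2.INTER_CUBIC)
b=cv2.resize(im[170:245,325:420],None,fx=5,fy=5,interpolation=cv2.INTER_CUBIC)
save('a0.png',a); save('b0.png',b)
im2,_,_,_=load('side0')
save('c0.png',cv2.resize(im2[230:330,290:400],None,fx=5,fy=5,interpolation=cv2.INTER_CUBIC))
for p in [(190,239),(220,220),(362,220)]: print(dep(*p,d,K,W).round(4))
```

```text
[0.4946 0.2418 0.0664]
[0.55   0.1627 0.056 ]
[ 0.5548 -0.231   0.0446]
```

View pics/a0.png

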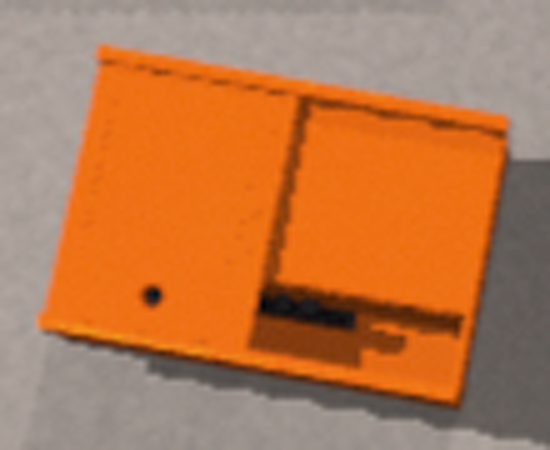

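View pics/b0.png

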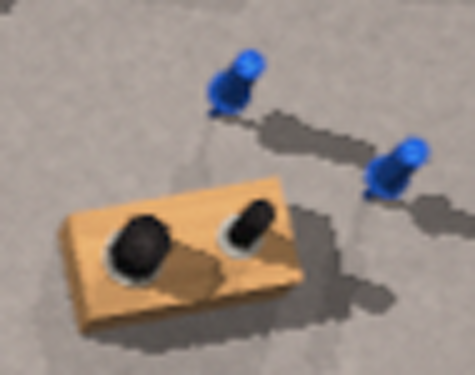

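View pics/c0.png

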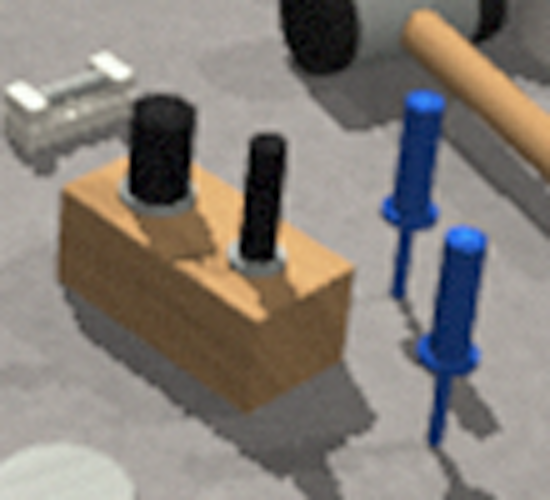

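Run:
```python
from h import *
im,d,K,W=load('top0')
pt=lambda n,u,v,z:print(n,plane(u,v,z,K,W).round(4))
pt('pintop',325+262/5,170+210/5,.110); pt('collar',325+240/5,170+235/5,.054); pt('punchtop',325+143/5,170+233/5,.094)
for c in [(63,215),(278,178),(302,280),(82,330)]: pt('stand',325+c[0]/5,170+c[1]/5,.05)
for c in [(100,47),(508,117),(460,405),(42,322)]: pt('org',160+c[0]/5,180+c[1]/5,.074)
pt('hole',160+152/5,180+296/5,.07)
c=env.get_calibration('wrist'); print(np.array(c['T_tool_cam']).round(4))
T=np.array(c['T_tool_cam'])
for z in (.164,.182,.26,.33): print(z,proj([0,0,z],np.array(c['K']),T))
```

```text
pintop [ 0.5629 -0.2608  0.11  ]
collar [ 0.5614 -0.26    0.054 ]
punchtop [ 0.5534 -0.1997  0.094 ]
stand [ 0.5731 -0.1628  0.05  ]
stand [ 0.595  -0.2833  0.05  ]
stand [ 0.537  -0.2942  0.05  ]
stand [ 0.5083 -0.1718  0.05  ]
org [0.6317 0.2734 0.074 ]
org [0.5934 0.0482 0.074 ]
org [0.4346 0.0725 0.074 ]
org [0.4782 0.2982 0.074 ]
hole [0.4934 0.2401 0.07  ]
[[ 1.000e+00  4.000e-04  4.000e-04 -7.000e-04]
 [-5.000e-04  9.632e-01  2.689e-01 -7.290e-02]
 [-3.000e-04 -2.689e-01  9.632e-01  1.930e-02]
 [ 0.000e+00  0.000e+00  0.000e+00  1.000e+00]]
0.164 [280.57534884 280.58357453]
0.182 [280.41973851 263.47604103]
0.26 [279.99341065 216.60628512]
0.33 [279.78186027 193.34879719]
```

>>> {"api": "carry_out", "payload": {
  "increments": [
    [0.03, -0.045, 0, 1.5, -0.3],
    [0.06, -0.09, 0, 3, -0.3],
    [0.09, -0.135, 0, 5, -0.3],
    [0.12, -0.18, 0, 7, -0.3],
    [0.15, -0.225, -0.01, 9, -0.3],
    [0.18, -0.27, -0.03, 11, -0.3],
    [0.21, -0.32, -0.04, 12.5, -0.3],
    [0.23, -0.356, -0.054, 13.6, -0.3],
    [0.23, -0.356, -0.054, 13.6, -0.3],
    [0.23, -0.356, -0.054, 13.6, -0.3],
    [0.23, -0.356, -0.054, 13.6, -0.3]
  ]
}}

```text
time_s: 1.25
tool_pos: [0.4932, 0.2378, 0.3504]
tool_rot: [-179.9, 0.0, 79.6]
force: [-0.1, -0.2, 0.4]
grip_width: 0.0565
```

Run:
```python
from h import *
o=env.get_obs(); print(o['time_s'],o['tool_pos'],o['tool_rot'],o['grip_width'],o['force'],abs(o['joint_velocities']).max())
snap('wrist','w1')
```

```text
1.25 [0.49324539 0.23783808 0.35041825] [-1.79946554e+02  2.39442277e-03  7.96133705e+01] 0.05653921943865502 [-0.14876667 -0.20043039  0.36971729] 2.071744422540046
```

View pics/w1.png

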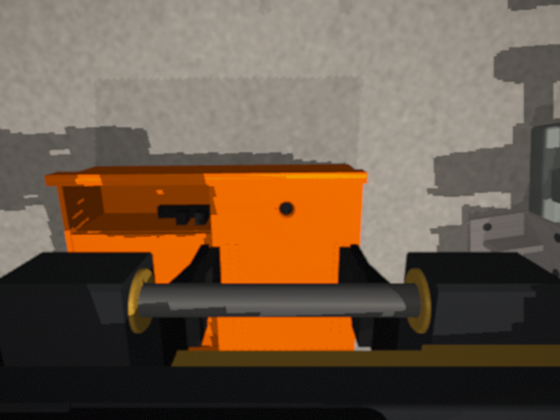

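Run:
```python
from h import *
im,d,K,W=load('w1')
sub=im[195:225,270:305].astype(int)
m=(sub[...,0]<128).astype(np.uint8)
v,u=np.nonzero(m); print(u.mean()+270,v.mean()+195,len(u), u.min()+270,u.max()+270,v.min()+195,v.max()+195)
u0,v0=u.mean()+270,v.mean()+195
print('hole z70',plane(u0,v0,.07,K,W), 'depth door',[dep(x,y,d,K,W).round(4) for x,y in((260,210),(310,210),(285,235))])
# front strip edge (top in image) at 74mm: orange upper boundary
hsv=cv2.cvtColor(im,cv2.COLOR_RGB2HSV); o=((hsv[...,0]<15)&(hsv[...,1]>180)&(hsv[...,2]>80))
P=[]
for c in range(70,350,5):
    r=np.nonzero(o[:,c])[0]
    P.append((c,r[0]))
P=np.array(P,float); k=np.polyfit(P[:,0],P[:,1],1); print(k, abs(np.polyval(k,P[:,0])-P[:,1]).max())
a=plane(70,np.polyval(k,70),.074,K,W);b=plane(350,np.polyval(k,350),.074,K,W);dd=b-a;print(a,b,'yaw',np.degrees(np.arctan2(dd[1],dd[0]))-90)
```

```text
286.0952380952381 208.2108843537415 147 279 293 202 215
hole z70 [0.49330489 0.2423464  0.07      ] depth door [array([0.491 , 0.2231, 0.0705]), array([0.4978, 0.2596, 0.0703]), array([0.4211, 0.2502, 0.3312])]
[-1.64661654e-02  1.69720301e+02] 4.4323308270676876
[0.43590527 0.09679056 0.074     ] [0.46835736 0.29258274 0.074     ] yaw -9.41108171298805
```

>>> {"api": "carry_out", "payload": {
  "increments": [
    [0.01, -0.05, 0, -8, -0.3],
    [0.015, -0.1, 0, -16, -0.3],
    [0.02, -0.15, 0, -24, -0.3],
    [0.03, -0.2, 0, -32, -0.3],
    [0.035, -0.25, 0, -40, -0.3],
    [0.04, -0.3, 0, -48, -0.3],
    [0.05, -0.35, 0, -56, -0.3],
    [0.055, -0.4, 0, -64, -0.3],
    [0.06, -0.45, 0, -70, -0.3],
    [0.069, -0.498, 0, -70, -0.3],
    [0.069, -0.498, 0, -70, -0.3],
    [0.069, -0.498, 0, -70, -0.3],
    [0.069, -0.498, 0, -70, -0.3]
  ]
}}

```text
time_s: 2.6
tool_pos: [0.5632, -0.257, 0.3505]
tool_rot: [-179.9, -0.0, 9.9]
force: [0.6, -0.2, 0.3]
grip_width: 0.0567
```

Run:
```python
from h import *
o=env.get_obs(); print(o['time_s'],o['tool_pos'],o['tool_rot'],o['grip_width'],o['qpos'])
im,d,K,W=snap('wrist','w2')
save('w2c.png',cv2.resize(im[120:300,180:380],None,fx=4,fy=4,interpolation=cv2.INTER_CUBIC)[:600])
```

```text
2.6 [ 0.56315154 -0.25697074  0.35052655] [-1.79903839e+02 -1.74370299e-02  9.93252261e+00] 0.05668322824181701 [ -6.97943098  18.47574616  35.74953849  93.10564735 -11.31115455
  72.09889423  40.8042161 ]
```

View pics/w2.png

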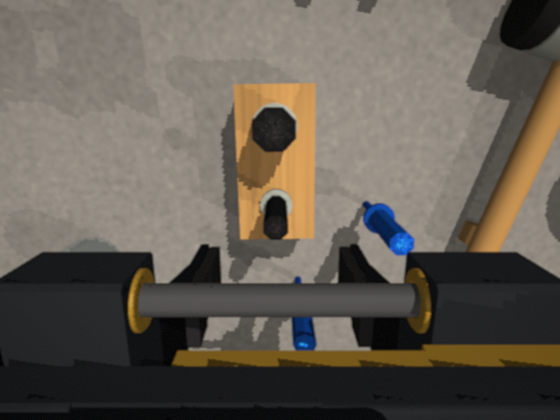

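View pics/w2c.png

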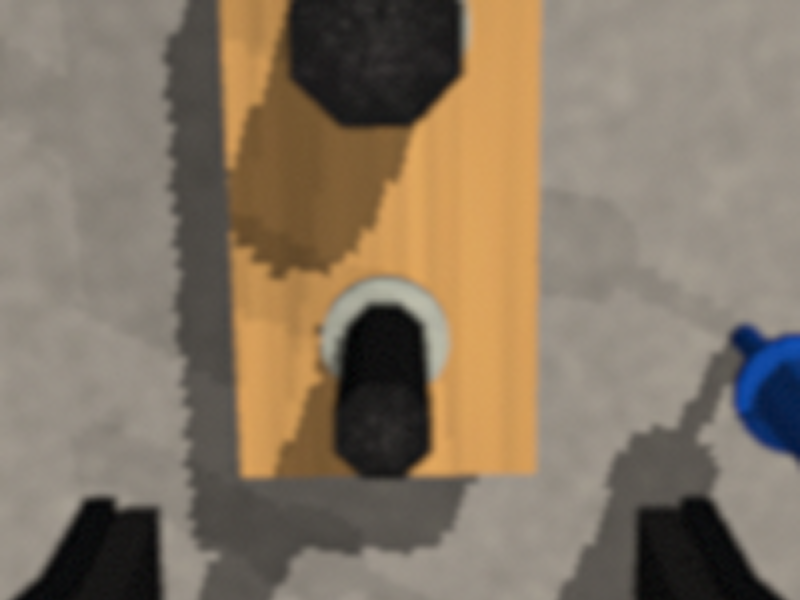

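Run:
```python
from h import *
im,d,K,W=load('w2')
p=lambda n,u,v,z:print(n,plane(u,v,z,K,W).round(4))
p('top',275.75,227,.110); p('collar',180+385/4,120+340/4,.054)
for c in [(235,84),(315,84),(313,239),(240,240)]: p('stand',*c,.05)
p('blueA top',402,243,.11);p('blueB top',303,342,.11)
p('blueA tip',366,206,.0)
im,d,K,W=load('top0')
p('tA top',325+250/5,170+63/5,.11);p('tB top',325+414/5,170+150/5,.11)
p('tA tip',325+212/5,170+114/5,.0);p('tB tip',325+368/5,170+196/5,.0)
print(dep(375,182,d,K,W),dep(407,200,d,K,W))
```

```text
top [ 0.5615 -0.2582  0.11  ]
collar [ 0.5615 -0.2586  0.054 ]
stand [ 0.5163 -0.1747  0.05  ]
stand [ 0.5738 -0.1646  0.05  ]
stand [ 0.5961 -0.2828  0.05  ]
stand [ 0.5374 -0.294   0.05  ]
blueA top [ 0.6436 -0.2548  0.11  ]
blueB top [ 0.5947 -0.3383  0.11  ]
blueA tip [ 0.6468 -0.2592  0.    ]
tA top [ 0.6441 -0.2575  0.11  ]
tB top [ 0.5963 -0.3436  0.11  ]
tA tip [ 0.6451 -0.2575  0.    ]
tB tip [ 0.5967 -0.3458  0.    ]
[ 0.64626907 -0.25792818  0.10848055] [ 0.59799055 -0.3432602   0.10331257]
```

>>> {"api": "carry_out", "payload": {
  "increments": [
    [-0.0015, -0.002, -0.03, 0, -0.3],
    [-0.0015, -0.002, -0.06, 0, -0.3],
    [-0.0015, -0.002, -0.09, 0, -0.3],
    [-0.0015, -0.002, -0.1045, 0, -0.3],
    [-0.0015, -0.002, -0.1045, 0, -0.3],
    [-0.0015, -0.002, -0.1045, 0, 0.2],
    [-0.0015, -0.002, -0.1045, 0, 0.5],
    [-0.0015, -0.002, -0.1045, 0, 1],
    [-0.0015, -0.002, -0.1045, 0, 1],
    [-0.0015, -0.002, -0.1045, 0, 1],
    [-0.0015, -0.002, -0.1045, 0, 1]
  ],
  "grip_force": 50
}}

```text
time_s: 3.75
tool_pos: [0.5607, -0.2617, 0.2465]
tool_rot: [180.0, -0.0, 9.7]
force: [0.2, -0.5, 0.3]
grip_width: 0.0166
```

Run:
```python
from h import *
o=env.get_obs(); print(o['time_s'],o['tool_pos'],o['tool_rot'],o['grip_width'],o['force'],o['wrist_torque'])
im,d,K,W=snap('wrist','w3')
```

```text
3.75 [ 0.56071444 -0.26171555  0.2465394 ] [ 1.79991114e+02 -2.93381218e-02  9.71251239e+00] 0.01658489592342323 [ 0.16555217 -0.45925384  0.25107159] [-0.11121625 -0.07651277  0.02231597]
```

View pics/w3.png

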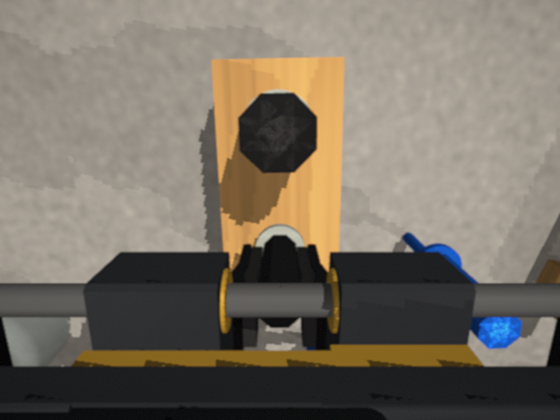

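>>> {"api": "carry_out", "payload": {
  "increments": [
    [0, 0, 0.01, 0, 1],
    [0, 0, 0.03, 0, 1],
    [0, 0, 0.06, 0, 1],
    [0, 0, 0.1, 0, 1],
    [0, 0, 0.12, 0, 1],
    [0, 0, 0.12, 0, 1],
    [0, 0, 0.12, 0, 1]
  ]
}}

```text
time_s: 4.5
tool_pos: [0.5605, -0.2616, 0.3663]
tool_rot: [-180.0, -0.0, 9.7]
force: [-0.3, 0.4, -0.9]
grip_width: 0.0156
```

Run:
```python
from h import *
o=env.get_obs(); print(o['time_s'],o['tool_pos'],o['tool_rot'],o['grip_width'],o['force'],o['wrist_torque'])
im,d,K,W=snap('wrist','w4')
save('w4c.png',cv2.resize(im[120:320,180:380],None,fx=3,fy=3,interpolation=cv2.INTER_CUBIC))
im,d,K,W=snap('side','s4')
save('s4c.png',cv2.resize(im[170:320,270:420],None,fx=4,fy=4,interpolation=cv2.INTER_CUBIC))
```

```text
4.5 [ 0.56049638 -0.26158108  0.36634341] [-1.79993462e+02 -2.40534972e-02  9.72024306e+00] 0.01563801688597105 [-0.32753494  0.43497133 -0.9263441 ] [-0.05233456  0.10735174  0.04571948]
```

View pics/w4c.png

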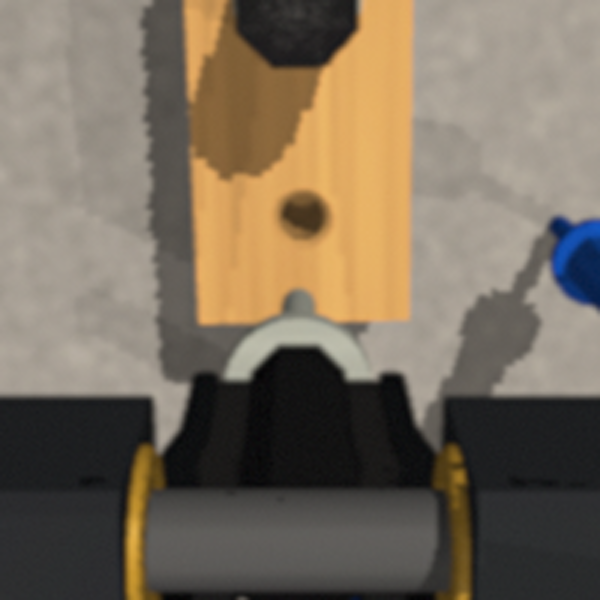

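View pics/s4c.png

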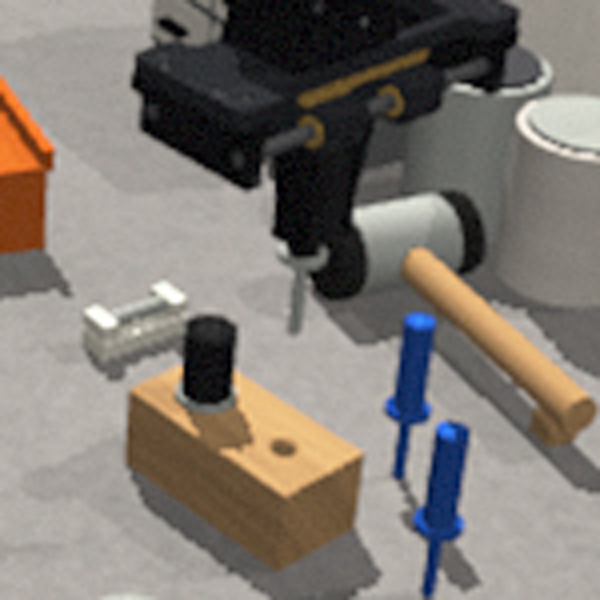

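Run:
```python
from h import *
im,d,K,W=load('w4')
T=np.array(env.get_calibration('wrist')['T_tool_cam'])
for y in (-.0055,-.0045,-.0035,0.):print(y,proj([0,y,.241],K,T))
# in tool coordinates from pixel
def tp(u,v,z):
    r=T[:3,:3]@np.linalg.inv(K)@np.array([u,v,1.]); return T[:3,3]+r*(z-T[2,3])/r[2]
print('tip front edge',tp(180+298/3,120+290/3,.241), 'collar front',tp(180+295/3,120+316/3,.196-.004), tp(180+295/3,120+316/3,.192))
print('collar L/R', tp(180+223/3,120+380/3,.192),tp(180+369/3,120+380/3,.192))
print('hole',plane(180+304/3,120+214/3,.05,K,W))
```

```text
-0.0055 [278.81446647 216.58903931]
-0.0045 [278.813979   218.09701227]
-0.0035 [278.81349265 219.60149411]
0.0 [278.81179928 224.83986232]
tip front edge [ 0.00032906 -0.00544873  0.241     ] collar front [-0.00021625 -0.01579139  0.192     ] [-0.00021625 -0.01579139  0.192     ]
collar L/R [-0.01235184 -0.00444224  0.192     ] [ 0.01225579 -0.00445294  0.192     ]
hole [ 0.56186156 -0.25656285  0.05      ]
```

>>> {"api": "carry_out", "payload": {
  "increments": [
    [-0.01, 0.045, 0, 8, 1],
    [-0.015, 0.09, 0, 16, 1],
    [-0.02, 0.135, 0, 24, 1],
    [-0.03, 0.18, 0, 32, 1],
    [-0.035, 0.23, 0, 40, 1],
    [-0.04, 0.28, 0, 48, 1],
    [-0.045, 0.33, 0, 56, 1],
    [-0.05, 0.38, 0, 64, 1],
    [-0.055, 0.43, 0, 70, 1],
    [-0.065, 0.475, 0, 70, 1],
    [-0.065, 0.503, -0.02, 70, 1],
    [-0.065, 0.503, -0.04, 70, 1],
    [-0.065, 0.503, -0.04, 70, 1],
    [-0.065, 0.503, -0.04, 70, 1]
  ]
}}

```text
time_s: 6.0
tool_pos: [0.4955, 0.2405, 0.3252]
tool_rot: [-179.9, 0.1, 79.7]
force: [1.6, 0.1, -0.4]
grip_width: 0.0156
```

```bash
cat > look.py <<'E'
from h import *
import sys
o=env.get_obs(); print(o['time_s'],o['tool_pos'].round(4),o['tool_rot'].round(2),o['grip_width'],o['force'].round(2),o['wrist_torque'].round(3))
t=sys.argv[1]
im,d,K,W=snap('wrist','w'+t)
save('w%sc.png'%t,cv2.resize(im[160:310,200:360],None,fx=4,fy=4,interpolation=cv2.INTER_CUBIC))
im,d,K,W=snap('side','s'+t)
save('s%sc.png'%t,cv2.resize(im[150:260,190:300],None,fx=5,fy=5,interpolation=cv2.INTER_CUBIC))
E
python3 look.py 5
```

```text
6.0 [0.4955 0.2405 0.3252] [-1.7989e+02  1.3000e-01  7.9660e+01] 0.01562853303714309 [ 1.57  0.06 -0.42] [ 0.007 -0.061 -0.026]
```

View pics/w5c.png

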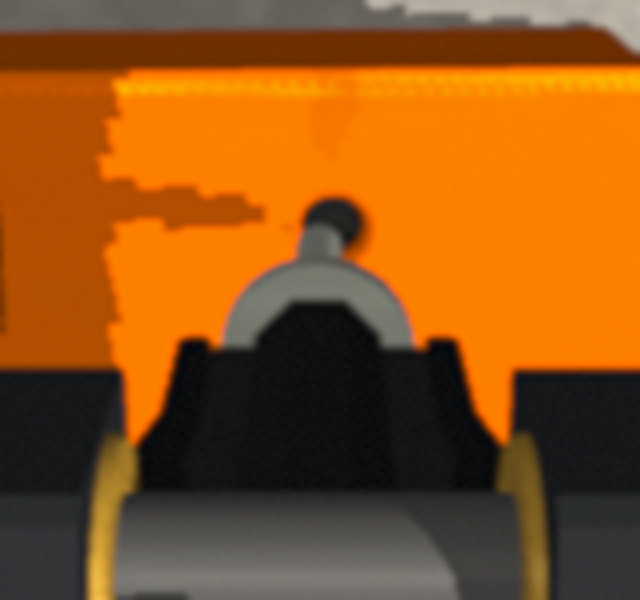

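View pics/s5c.png

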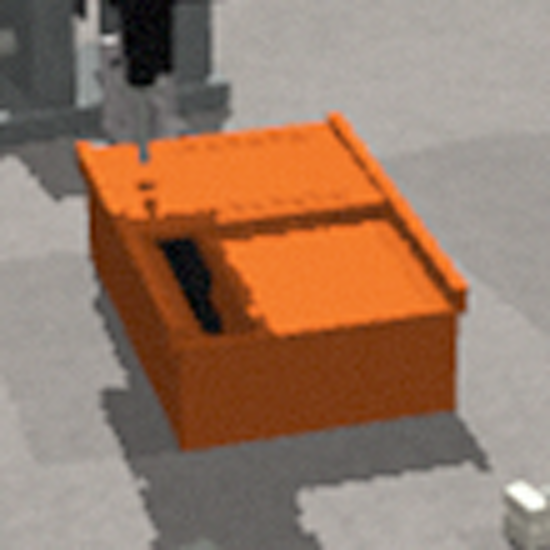

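Run:
```python
from h import *
im,d,K,W=load('w5')
T=np.array(env.get_calibration('wrist')['T_tool_cam'])
def tp(u,v,z):
    r=T[:3,:3]@np.linalg.inv(K)@np.array([u,v,1.]); return (T[:3,3]+r*(z-T[2,3])/r[2]).round(4)
q=lambda a,b:(200+a/4,160+b/4)
print('tip front',tp(*q(321,225),.2415),'L/R',tp(*q(301,250),.235),tp(*q(343,250),.235))
print('hole L R T',tp(*q(303,224),.2552),tp(*q(364,224),.2552),tp(*q(333,197),.2552))
print('hole w',plane(*q(333.5,226),.07,K,W))
sub=im[200:235,265:300]; hsv=cv2.cvtColor(sub,cv2.COLOR_RGB2HSV)
for r in range(205,222): print(r,im[r,272:296,0].tolist())
im,d,K,W=load('s5')
u=190+146/5; v=150+150/5
print('side tip ray z.084',plane(190+143/5,150+159/5,.0837,K,W), 'hole side',plane(190+148/5,150+186/5,.07,K,W))
```

```text
tip front [-0.     -0.006   0.2415] L/R [-0.0031 -0.0039  0.235 ] [ 0.0034 -0.0039  0.235 ]
hole L R T [-0.003  -0.002   0.2552] [ 0.0073 -0.0021  0.2552] [ 0.002  -0.0068  0.2552]
hole w [0.49366152 0.24241044 0.07      ]
205 [252, 252, 252, 252, 252, 252, 252, 252, 252, 252, 252, 252, 252, 252, 252, 252, 252, 252, 252, 252, 252, 252, 252, 252]
206 [252, 252, 252, 252, 252, 252, 252, 252, 252, 252, 252, 252, 253, 253, 253, 253, 252, 252, 252, 252, 252, 252, 252, 252]
207 [252, 252, 252, 252, 252, 252, 252, 252, 252, 251, 251, 251, 251, 251, 252, 253, 253, 253, 252, 252, 252, 252, 252, 252]
208 [252, 252, 252, 252, 253, 253, 252, 249, 243, 238, 235, 233, 232, 234, 239, 246, 251, 253, 253, 252, 252, 252, 252, 252]
209 [252, 252, 252, 253, 253, 252, 243, 226, 189, 164, 153, 150, 151, 159, 178, 207, 234, 249, 253, 253, 252, 252, 252, 252]
210 [252, 252, 253, 253, 251, 235, 190, 145, 106, 77, 67, 64, 67, 80, 101, 137, 184, 229, 247, 253, 253, 252, 252, 252]
211 [252, 252, 253, 251, 234, 177, 114, 69, 46, 37, 34, 33, 33, 37, 49, 77, 122, 175, 228, 247, 252, 253, 252, 252]
212 [252, 252, 2
[... 519 characters left out ...]
 161, 210, 242, 252, 253]
217 [243, 248, 243, 190, 115, 84, 87, 90, 92, 91, 85, 73, 53, 39, 32, 33, 35, 67, 118, 165, 208, 241, 252, 252]
218 [250, 251, 240, 179, 111, 91, 91, 92, 95, 97, 103, 99, 77, 49, 27, 24, 43, 84, 134, 174, 212, 242, 252, 253]
219 [253, 252, 232, 157, 100, 90, 91, 92, 95, 100, 109, 113, 97, 60, 30, 38, 65, 107, 148, 184, 222, 245, 252, 252]
220 [253, 249, 210, 133, 94, 91, 91, 90, 94, 100, 111, 119, 105, 73, 52, 68, 100, 132, 163, 196, 231, 249, 252, 252]
221 [254, 244, 184, 116, 92, 91, 91, 90, 93, 100, 111, 119, 112, 91, 85, 106, 136, 160, 181, 215, 241, 252, 253, 252]
side tip ray z.084 [0.49700999 0.24720661 0.0837    ] hole side [0.49659415 0.24011502 0.07      ]
```

Run:
```python
from h import *
im,d,K,W=load('s5')
c=lambda p:((proj(p,K,W)-[190,150])*5).round(0)
print('tip exp',c([.4932,.2405,.0837]),'collar',c([.4932,.2405,.1287]),'hole',c([.4937,.2424,.07]))
save('s5d.png',cv2.resize(im[160:200,200:240],None,fx=14,fy=14,interpolation=cv2.INTER_CUBIC))
im,d,K,W=snap('top','t5')
print((proj([.4932,.2405,.0837],K,W)),proj([.4937,.2424,.07],K,W))
save('t5c.png',cv2.resize(im[200:270,160:230],None,fx=8,fy=8,interpolation=cv2.INTER_CUBIC))
```

```text
tip exp [141. 165.] collar [139.  91.] hole [142. 185.]
[189.51168601 238.40669813] [189.55522631 239.09655774]
```

View pics/s5d.png

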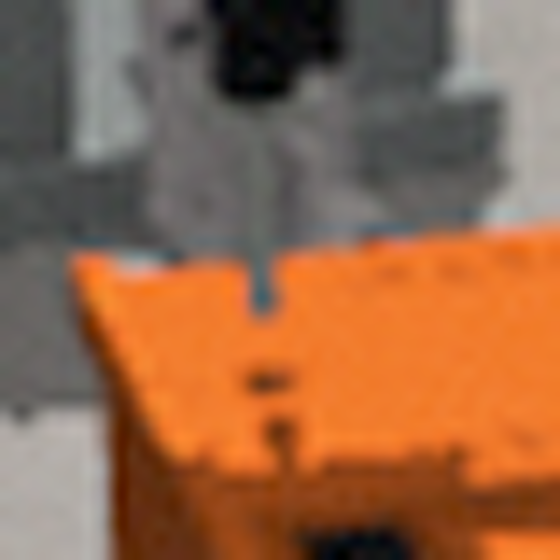

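View pics/t5c.png

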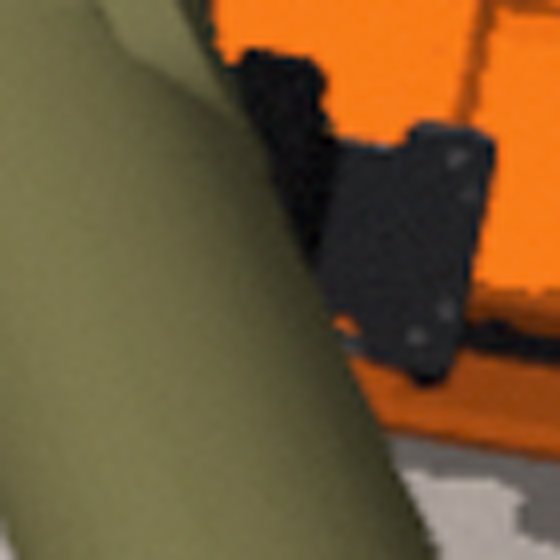

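>>> {"api": "carry_out", "payload": {
  "increments": [
    [0.001, 0.002, -0.004, 0, 1],
    [0.001, 0.002, -0.009, 0, 1],
    [0.001, 0.002, -0.011, 0, 1],
    [0.001, 0.002, -0.011, 0, 1]
  ]
}}

```text
time_s: 6.55
tool_pos: [0.4965, 0.2432, 0.3147]
tool_rot: [-180.0, 0.0, 79.7]
force: [0.0, -0.3, -0.2]
grip_width: 0.0155
```

```bash
python3 look.py 6
python3 - <<'E'
from h import *
im,_,_,_=load('s6')
save('s6d.png',cv2.resize(im[160:200,200:240],None,fx=14,fy=14,interpolation=cv2.INTER_CUBIC))
E
```

```text
6.55 [0.4965 0.2432 0.3147] [-1.7996e+02  3.0000e-02  7.9710e+01] 0.015504024590597326 [ 0.05 -0.35 -0.22] [ 0.032  0.017 -0.005]
```

View pics/w6c.png

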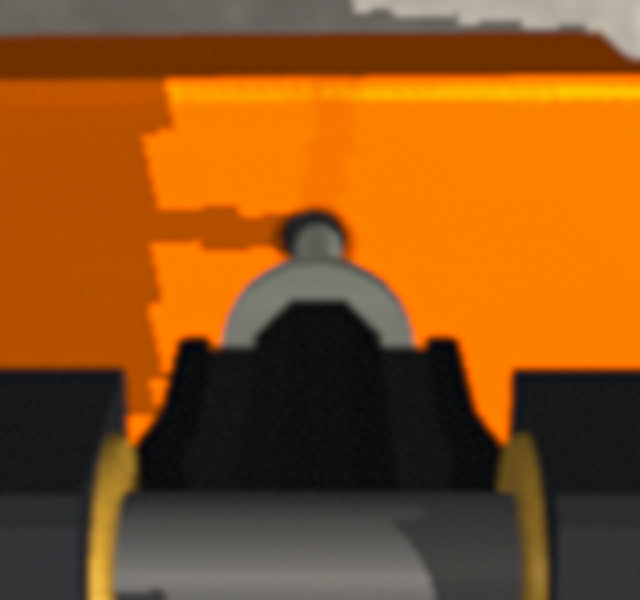

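View pics/s6d.png

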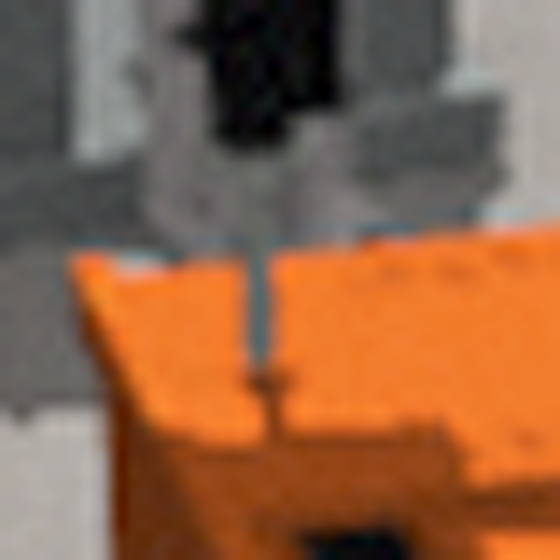

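>>> {"api": "carry_out", "payload": {
  "increments": [
    [0.0003, -0.0007, 0, 0, 1],
    [0.0003, -0.0007, -0.002, 0, 1],
    [0.0003, -0.0007, -0.004, 0, 1],
    [0.0003, -0.0007, -0.006, 0, 1],
    [0.0003, -0.0007, -0.008, 0, 1],
    [0.0003, -0.0007, -0.009, 0, 1],
    [0.0003, -0.0007, -0.009, 0, 1]
  ]
}}

```text
time_s: 7.35
tool_pos: [0.497, 0.2427, 0.3065]
tool_rot: [180.0, -0.0, 79.7]
force: [-0.1, -1.5, 2.6]
grip_width: 0.0158
```

>>> {"api": "carry_out", "payload": {
  "increments": [
    [0, 0, -0.001, 0, 1],
    [0, 0, -0.002, 0, 1],
    [0, 0, -0.003, 0, 1],
    [0, 0, -0.003, 0, 1]
  ]
}}

```text
time_s: 7.75
tool_pos: [0.497, 0.2427, 0.3033]
tool_rot: [180.0, -0.0, 79.7]
force: [-1.0, -1.3, 3.7]
grip_width: 0.0155
```

>>> {"api": "carry_out", "payload": {
  "increments": [
    [0, 0, -0.001, 0, 1],
    [0, 0, -0.002, 0, 1],
    [0, 0, -0.003, 0, 1],
    [0, 0, -0.003, 0, 1]
  ]
}}

```text
time_s: 8.15
tool_pos: [0.497, 0.2427, 0.3003]
tool_rot: [180.0, -0.0, 79.7]
force: [-1.0, -0.8, 3.4]
grip_width: 0.0156
```

>>> {"api": "carry_out", "payload": {
  "increments": [
    [0, 0, -0.001, 0, 1],
    [0, 0, -0.002, 0, 1],
    [0, 0, -0.002, 0, 1]
  ]
}}

```text
time_s: 8.45
tool_pos: [0.497, 0.2427, 0.2985]
tool_rot: [180.0, -0.0, 79.7]
force: [-1.7, -1.3, 6.6]
grip_width: 0.0156
```

>>> {"api": "carry_out", "payload": {
  "increments": [
    [0, 0, -0.0005, 0, 1],
    [0, 0, -0.0005, 0, 1]
  ]
}}

```text
time_s: 8.65
tool_pos: [0.497, 0.2427, 0.2984]
tool_rot: [180.0, -0.0, 79.7]
force: [-1.7, -1.0, 7.2]
grip_width: 0.0153
```

>>> {"api": "carry_out", "payload": {
  "increments": [
    [0, 0, -0.0008, 0, 1],
    [0, 0, -0.0008, 0, 1]
  ]
}}

```text
time_s: 8.85
tool_pos: [0.4971, 0.2427, 0.2983]
tool_rot: [180.0, -0.0, 79.7]
force: [-2.9, -1.6, 11.1]
grip_width: 0.015
```

>>> {"api": "carry_out", "payload": {
  "increments": [
    [-0.0002, -0.001, 0, 0, 1],
    [-0.0004, -0.002, 0, 0, 1],
    [-0.0005, -0.003, 0, 0, 1],
    [-0.0007, -0.004, 0, 0, 1],
    [-0.0007, -0.004, 0, 0, 1]
  ]
}}

```text
time_s: 9.35
tool_pos: [0.4964, 0.2406, 0.2984]
tool_rot: [179.9, -0.3, 79.8]
force: [-1.7, 2.6, 7.3]
grip_width: 0.0159
```

>>> {"api": "carry_out", "payload": {
  "increments": [
    [-0.0002, -0.001, -0.0003, 0, 1],
    [-0.0004, -0.002, -0.0003, 0, 1],
    [-0.0004, -0.002, -0.0003, 0, 1]
  ]
}}

```text
time_s: 9.65
tool_pos: [0.4961, 0.2389, 0.2984]
tool_rot: [179.9, -0.3, 79.8]
force: [-0.8, 3.4, 8.4]
grip_width: 0.0159
```

>>> {"api": "carry_out", "payload": {
  "increments": [
    [-0.0004, -0.002, 0, 0, 1],
    [-0.0007, -0.004, 0, 0, 1],
    [-0.001, -0.006, 0, 0, 1],
    [-0.001, -0.006, 0, 0, 1]
  ]
}}

```text
time_s: 10.05
tool_pos: [0.495, 0.2327, 0.2984]
tool_rot: [179.9, -0.3, 79.8]
force: [-2.4, 2.8, 8.6]
grip_width: 0.0156
```

>>> {"api": "carry_out", "payload": {
  "increments": [
    [-0.0006, -0.002, 0, 0, 1],
    [-0.001, -0.004, 0, 0, 1],
    [-0.0013, -0.006, 0, 0, 1],
    [-0.0017, -0.008, 0, 0, 1],
    [-0.002, -0.01, 0, 0, 1],
    [-0.0024, -0.012, 0, 0, 1],
    [-0.0028, -0.014, 0, 0, 1],
    [-0.0031, -0.016, 0, 0, 1],
    [-0.0035, -0.018, 0, 0, 1],
    [-0.0038, -0.02, 0, 0, 1]
  ]
}}

```text
time_s: 11.05
tool_pos: [0.4914, 0.2129, 0.2984]
tool_rot: [179.9, -0.3, 79.8]
force: [-0.6, 2.9, 9.2]
grip_width: 0.0161
```

>>> {"api": "carry_out", "payload": {
  "increments": [
    [-0.0005, -0.003, 0, 0, 1],
    [-0.0011, -0.006, 0, 0, 1],
    [-0.0016, -0.009, 0, 0, 1],
    [-0.0022, -0.012, 0, 0, 1],
    [-0.0027, -0.015, 0, 0, 1],
    [-0.0032, -0.018, 0, 0, 1],
    [-0.0038, -0.021, 0, 0, 1],
    [-0.0043, -0.024, 0, 0, 1],
    [-0.0049, -0.027, 0, 0, 1],
    [-0.0054, -0.03, 0, 0, 1],
    [-0.006, -0.033, 0, 0, 1],
    [-0.0065, -0.036, 0, 0, 1],
    [-0.0071, -0.039, 0, 0, 1],
    [-0.0077, -0.042, 0, 0, 1],
    [-0.0077, -0.042, 0, 0, 1]
  ]
}}

```text
time_s: 12.55
tool_pos: [0.4839, 0.1702, 0.2984]
tool_rot: [179.9, -0.3, 79.7]
force: [-0.9, 2.4, 8.4]
grip_width: 0.0152
```

>>> {"api": "carry_out", "payload": {
  "increments": [
    [-0.0004, -0.002, 0, 0, 1],
    [-0.0007, -0.004, 0, 0, 1],
    [-0.0011, -0.006, 0, 0, 1],
    [-0.0015, -0.008, 0, 0, 1],
    [-0.0018, -0.01, 0, 0, 1],
    [-0.0022, -0.012, 0, 0, 1],
    [-0.0024, -0.013, 0, 0, 1]
  ]
}}

```text
time_s: 13.25
tool_pos: [0.4816, 0.1575, 0.2984]
tool_rot: [179.8, -0.3, 79.8]
force: [-0.6, 4.5, 9.3]
grip_width: 0.0152
```

>>> {"api": "carry_out", "payload": {
  "increments": [
    [-0.0002, -0.001, 0, 0, 1],
    [-0.0004, -0.002, 0, 0, 1],
    [-0.0004, -0.002, 0, 0, 1]
  ]
}}

```text
time_s: 13.55
tool_pos: [0.4812, 0.1554, 0.2984]
tool_rot: [179.8, -0.3, 79.8]
force: [-1.4, 3.3, 9.3]
grip_width: 0.0155
```

>>> {"api": "carry_out", "payload": {
  "increments": [
    [-0.0002, -0.001, 0, 0, 1],
    [-0.0004, -0.002, 0, 0, 1],
    [-0.0004, -0.002, 0, 0, 1]
  ]
}}

```text
time_s: 13.85
tool_pos: [0.4809, 0.1534, 0.2984]
tool_rot: [179.8, -0.3, 79.8]
force: [-1.3, 2.2, 9.4]
grip_width: 0.0153
```

>>> {"api": "carry_out", "payload": {
  "increments": [
    [-0.0002, -0.001, 0, 0, 1],
    [-0.0003, -0.0015, 0, 0, 1],
    [-0.0003, -0.0015, 0, 0, 1]
  ]
}}

```text
time_s: 14.15
tool_pos: [0.4806, 0.1523, 0.2984]
tool_rot: [179.8, -0.3, 79.8]
force: [-1.9, 4.2, 8.4]
grip_width: 0.0154
```

>>> {"api": "carry_out", "payload": {
  "increments": [
    [-0.0002, -0.001, 0, 0, 1],
    [-0.0003, -0.0015, 0, 0, 1],
    [-0.0003, -0.0015, 0, 0, 1]
  ]
}}

```text
time_s: 14.45
tool_pos: [0.4804, 0.1507, 0.2984]
tool_rot: [179.8, -0.3, 79.8]
force: [-0.2, 4.3, 7.4]
grip_width: 0.0156
```

>>> {"api": "carry_out", "payload": {
  "increments": [
    [-0.0002, -0.001, -0.0002, 0, 1],
    [-0.0003, -0.0015, -0.0002, 0, 1],
    [-0.0003, -0.0015, -0.0002, 0, 1]
  ]
}}

```text
time_s: 14.75
tool_pos: [0.4803, 0.1495, 0.2984]
tool_rot: [179.8, -0.4, 79.8]
force: [-0.0, 4.5, 8.2]
grip_width: 0.0154
```

>>> {"api": "carry_out", "payload": {
  "increments": [
    [-0.0002, -0.001, 0, 0, 1],
    [-0.0002, -0.0015, 0, 0, 1],
    [-0.0002, -0.0015, 0, 0, 1]
  ]
}}

```text
time_s: 15.05
tool_pos: [0.4801, 0.1487, 0.2984]
tool_rot: [179.7, -0.4, 79.8]
force: [0.5, 6.2, 8.1]
grip_width: 0.0155
```

```bash
python3 look.py 7
```

```text
15.05 [0.4801 0.1487 0.2984] [179.75  -0.45  79.8 ] 0.015537893718555323 [0.53 6.18 8.05] [ 1.747 -0.118  0.025]
```

View pics/w7.png

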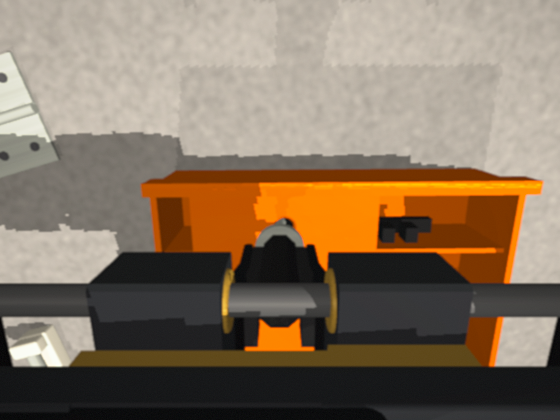

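View pics/s7c.png

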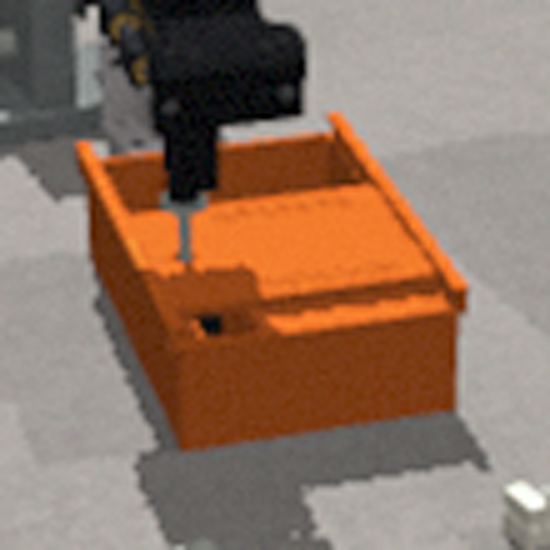

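>>> {"api": "carry_out", "payload": {
  "increments": [
    [-0.0002, -0.001, 0, 0, 1],
    [-0.0002, -0.001, 0, 0, 1]
  ]
}}

```text
time_s: 15.35
tool_pos: [0.4799, 0.1483, 0.2984]
tool_rot: [179.7, -0.5, 79.8]
force: [1.2, 7.3, 6.3]
grip_width: 0.0157
```

>>> {"api": "carry_out", "payload": {
  "increments": [
    [-0.0001, -0.001, -0.0005, 0, 1],
    [-0.0002, -0.0015, -0.0005, 0, 1],
    [-0.0002, -0.0015, -0.0005, 0, 1]
  ]
}}

```text
time_s: 15.65
tool_pos: [0.4798, 0.1477, 0.2984]
tool_rot: [179.7, -0.6, 79.8]
force: [1.0, 10.7, 7.3]
grip_width: 0.0157
```

>>> {"api": "carry_out", "payload": {
  "increments": [
    [0.0002, 0.001, 0, 0, 1],
    [0.0003, 0.002, 0, 0, 1],
    [0.0003, 0.002, 0.001, 0, 1],
    [0.0003, 0.002, 0.003, 0, 1],
    [0.0003, 0.002, 0.006, 0, 1],
    [0.0003, 0.002, 0.009, 0, 1],
    [0.0003, 0.002, 0.012, 0, 1],
    [0.0003, 0.002, 0.012, 0, 1]
  ]
}}

```text
time_s: 16.45
tool_pos: [0.4797, 0.1485, 0.3087]
tool_rot: [179.8, -0.4, 79.8]
force: [1.9, 6.6, 0.5]
grip_width: 0.0154
```

>>> {"api": "carry_out", "payload": {
  "increments": [
    [0, 0.001, 0, 0, 1],
    [0, 0.002, 0, 0, 1],
    [0, 0.003, 0, 0, 1],
    [0, 0.003, 0.004, 0, 1],
    [0, 0.003, 0.01, 0, 1],
    [0, 0.003, 0.02, 0, 1],
    [0, 0.003, 0.04, 0, 1],
    [0, 0.003, 0.058, 0, 1],
    [0, 0.003, 0.058, 0, 1],
    [0, 0.003, 0.058, 0, 1]
  ]
}}

```text
time_s: 17.45
tool_pos: [0.4789, 0.1477, 0.3658]
tool_rot: [-180.0, 0.0, 79.7]
force: [-0.4, -0.3, -1.1]
grip_width: 0.0157
```

```bash
python3 look.py 8
```

```text
17.45 [0.4789 0.1477 0.3658] [-1.800e+02  2.000e-02  7.969e+01] 0.01572333061936943 [-0.4  -0.33 -1.1 ] [ 0.046  0.029 -0.01 ]
```

View pics/w8.png

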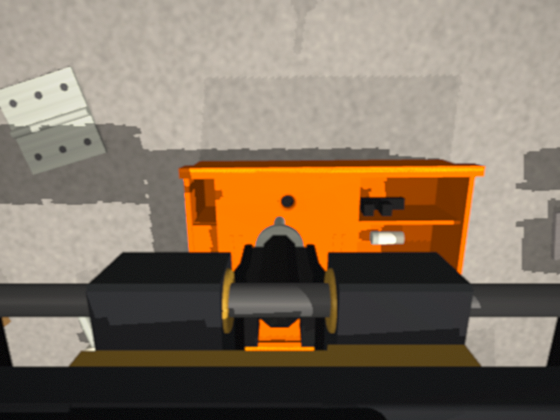

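View pics/s8c.png

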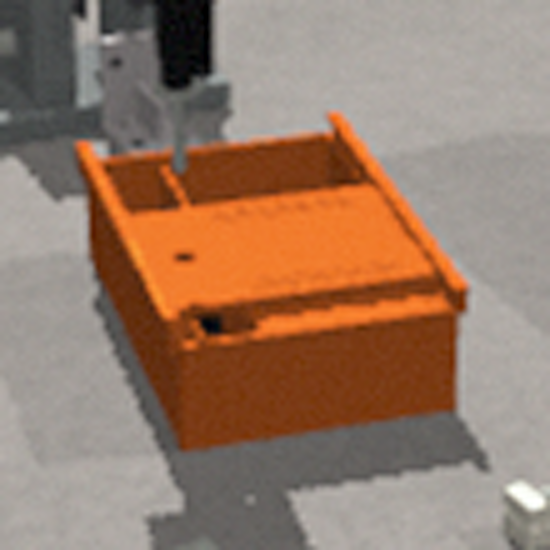

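Run:
```python
from h import *
im,d,K,W=load('w8')
s=im[190:214,275:302,0]<128
v,u=np.nonzero(s); print(u.min()+275,u.max()+275,v.min()+190,v.max()+190,len(u))
p=plane(u.mean()+275,v.mean()+190,.07,K,W); dd=p-np.array([.4933,.2423,.07]); print(p,np.linalg.norm(dd))
im,d,K,W=load('s8'); h=plane(190+184/5,150+257/5,.07,K,W); im,d,K,W=load('s5'); h0=plane(200+268/14,160+381/14,.07,K,W); print(np.linalg.norm(h-h0))
T=np.array(env.get_calibration('wrist')['T_tool_cam'])
im=load('w8')[0]; save('w8d.png',cv2.resize(im[190:250,250:310],None,fx=8,fy=8,interpolation=cv2.INTER_CUBIC))
```

```text
282 293 196 207 117
[0.47794292 0.15356412 0.07      ] 0.09005496629093145
0.08987561952706129
```

View pics/w8d.png

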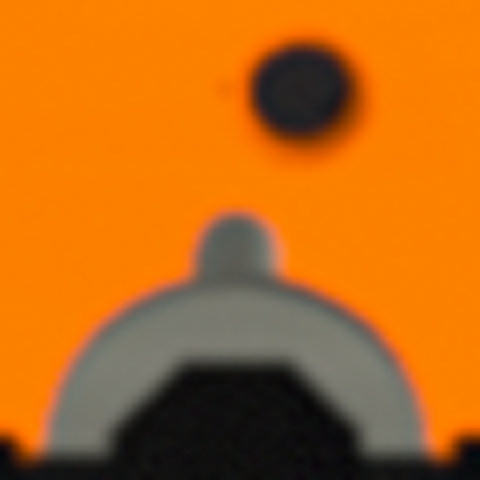

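>>> {"api": "carry_out", "payload": {
  "increments": [
    [0.01, -0.03, 0, -8, 1],
    [0.015, -0.07, 0, -16, 1],
    [0.025, -0.11, 0, -24, 1],
    [0.03, -0.15, 0, -32, 1],
    [0.04, -0.2, 0, -40, 1],
    [0.05, -0.25, 0, -48, 1],
    [0.055, -0.3, 0, -56, 1],
    [0.065, -0.35, 0, -64, 1],
    [0.08, -0.39, 0, -70, 1],
    [0.0816, -0.4093, 0, -70, 1],
    [0.0816, -0.4093, 0, -70, 1],
    [0.0816, -0.4093, 0, -70, 1],
    [0.0816, -0.4093, 0, -70, 1]
  ]
}}

```text
time_s: 18.85
tool_pos: [0.5608, -0.2593, 0.3652]
tool_rot: [-179.9, 0.0, 9.8]
force: [0.1, 0.3, -0.6]
grip_width: 0.015
```

Run:
```python
from h import *
o=env.get_obs(); print(o['time_s'],o['tool_pos'].round(4),o['tool_rot'].round(2),o['grip_width'],o['force'].round(2),o['wrist_torque'].round(3))
im,d,K,W=snap('wrist','w9')
save('w9c.png',cv2.resize(im[120:320,180:380],None,fx=3,fy=3,interpolation=cv2.INTER_CUBIC))
```

```text
18.85 [ 0.5608 -0.2593  0.3652] [-1.799e+02  4.000e-02  9.850e+00] 0.015039688039092237 [ 0.11  0.34 -0.64] [-0.075  0.023  0.049]
```

View pics/w9c.png

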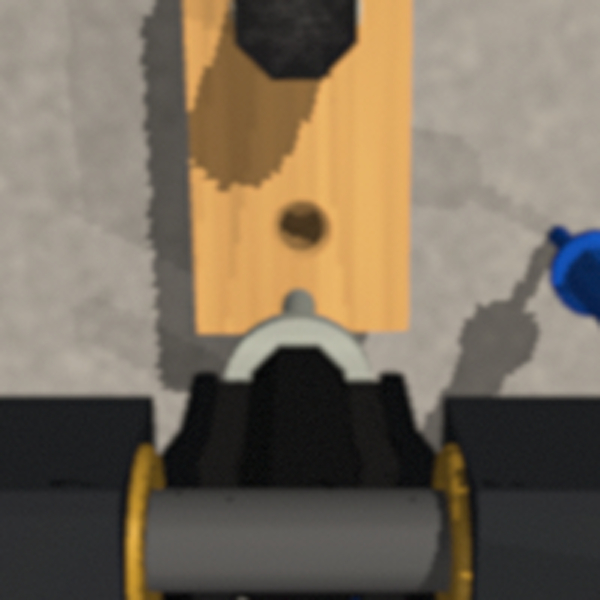

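>>> {"api": "carry_out", "payload": {
  "increments": [
    [0, -0.001, -0.02, 0, 1],
    [0, -0.001, -0.04, 0, 1],
    [0, -0.001, -0.058, 0, 1],
    [0, -0.001, -0.062, 0, 1],
    [0, -0.001, -0.062, 0, 1],
    [0, -0.001, -0.062, 0, 1]
  ]
}}

```text
time_s: 19.5
tool_pos: [0.561, -0.2618, 0.3051]
tool_rot: [180.0, -0.1, 9.8]
force: [-0.1, 0.7, -1.0]
grip_width: 0.0152
```

Run:
```python
from h import *
o=env.get_obs(); print(o['time_s'],o['tool_pos'].round(4),o['tool_rot'].round(2),o['grip_width'],o['force'].round(2),o['wrist_torque'].round(3))
im,d,K,W=snap('wrist','w10')
save('w10c.png',cv2.resize(im[190:270,240:320],None,fx=7,fy=7,interpolation=cv2.INTER_CUBIC))
```

```text
19.5 [ 0.561  -0.2618  0.3051] [ 1.7997e+02 -9.0000e-02  9.7800e+00] 0.015219641014547123 [-0.07  0.69 -1.  ] [-0.099 -0.017 -0.025]
```

View pics/w10c.png

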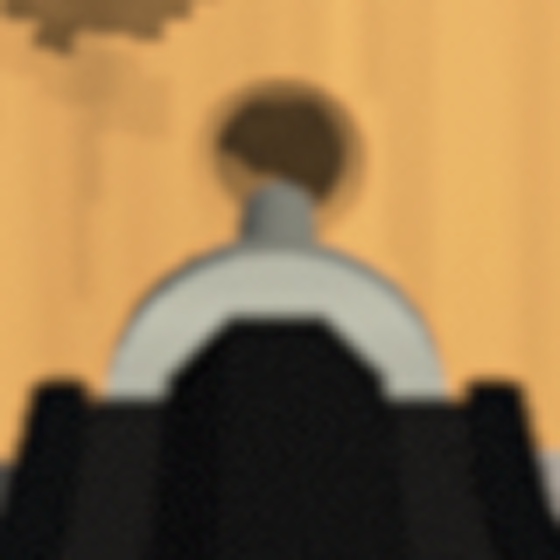

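Run:
```python
from h import *
K=load('w10')[2]
T=np.array(env.get_calibration('wrist')['T_tool_cam'])
def tp(a,b,z):
    u,v=240+a/7,190+b/7
    r=T[:3,:3]@np.linalg.inv(K)@np.array([u,v,1.]); return (T[:3,3]+r*(z-T[2,3])/r[2]).round(4)
print('tip front',tp(279,181,.2415)); print('hole L,R,Tdark,Tout',tp(200,150,.2551),tp(365,150,.2551),tp(284,85,.2551),tp(284,76,.2551))
```

```text
tip front [ 0.0007 -0.0058  0.2415]
hole L,R,Tdark,Tout [-0.0069 -0.0048  0.2551] [ 0.0089 -0.0049  0.2551] [ 0.0012 -0.0113  0.2551] [ 0.0012 -0.0122  0.2551]
```

>>> {"api": "carry_out", "payload": {
  "increments": [
    [0.0002, 0.0013, -0.004, 0, 1],
    [0.0002, 0.0013, -0.01, 0, 1],
    [0.0002, 0.0013, -0.015, 0, 1],
    [0.0002, 0.0013, -0.02, 0, 1],
    [0.0002, 0.0013, -0.02, 0, 1]
  ]
}}

```text
time_s: 20.05
tool_pos: [0.5604, -0.2606, 0.2828]
tool_rot: [-180.0, 0.1, 9.7]
force: [0.1, 0.4, -0.9]
grip_width: 0.0154
```

>>> {"api": "carry_out", "payload": {
  "increments": [
    [0, 0, -0.01, 0, 1],
    [0, 0, -0.02, 0, 1],
    [0, 0, -0.028, 0, 1],
    [0, 0, -0.033, 0, 1],
    [0, 0, -0.034, 0, 1],
    [0, 0, -0.034, 0, 1]
  ]
}}

```text
time_s: 20.65
tool_pos: [0.5608, -0.2609, 0.2498]
tool_rot: [-180.0, 0.0, 9.7]
force: [0.1, 0.7, -0.5]
grip_width: 0.0152
```

>>> {"api": "carry_out", "payload": {
  "increments": [
    [0, 0, -0.001, 0, 1],
    [0, 0, -0.002, 0, 1],
    [0, 0, -0.0025, 0, 1],
    [0, 0, -0.0025, 0, 1]
  ]
}}

```text
time_s: 21.05
tool_pos: [0.5608, -0.2608, 0.2475]
tool_rot: [180.0, -0.0, 9.7]
force: [0.6, -0.3, -0.7]
grip_width: 0.016
```

>>> {"api": "carry_out", "payload": {
  "increments": [
    [0, 0, -0.0005, 0, 1],
    [0, 0, -0.001, 0, 1],
    [0, 0, -0.0015, 0, 1],
    [0, 0, -0.0015, 0, 1]
  ]
}}

```text
time_s: 21.45
tool_pos: [0.5608, -0.2609, 0.2465]
tool_rot: [-180.0, -0.0, 9.7]
force: [-2.0, 0.6, 3.5]
grip_width: 0.0156
```

>>> {"api": "carry_out", "payload": {
  "increments": [
    [0, 0, 0, 0, 0.6],
    [0, 0, 0, 0, 0.3],
    [0, 0, 0, 0, 0],
    [0, 0, 0, 0, -0.3],
    [0, 0, 0, 0, -0.3],
    [0, 0, 0, 0, -0.3],
    [0, 0, 0.02, 0, -0.3],
    [0, 0, 0.05, 0, -0.3],
    [0, 0, 0.09, 0, -0.3],
    [0, 0, 0.13, 0, -0.3],
    [0, 0, 0.15, 0, -0.3],
    [0, 0, 0.15, 0, -0.3]
  ]
}}

```text
time_s: 22.65
tool_pos: [0.5614, -0.2617, 0.4]
tool_rot: [179.8, -0.4, 9.7]
force: [-0.8, -0.4, 0.7]
grip_width: 0.0566
```

Run:
```python
from h import *
o=env.get_obs(); print(o['time_s'],o['tool_pos'].round(4),o['tool_rot'].round(2),o['grip_width'],o['force'].round(2))
im,d,K,W=snap('wrist','w11')
im,d,K,W=snap('side','s11')
save('s11c.png',cv2.resize(im[230:330,290:400],None,fx=5,fy=5,interpolation=cv2.INTER_CUBIC))
```

```text
22.65 [ 0.5614 -0.2617  0.4   ] [179.82  -0.37   9.71] 0.056632319080005 [-0.82 -0.37  0.69]
```

View pics/w11.png

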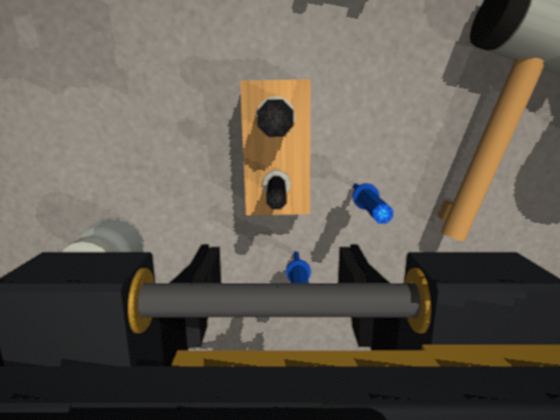

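View pics/s11.png

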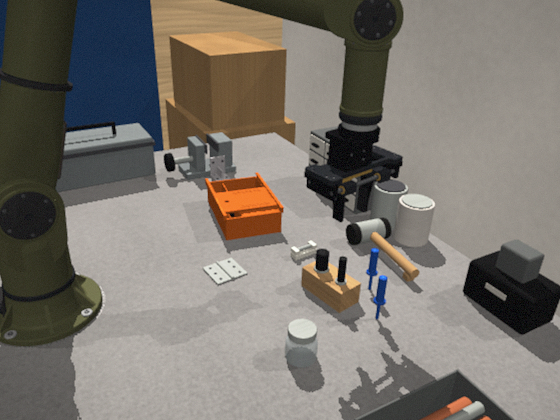

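View pics/s11c.png

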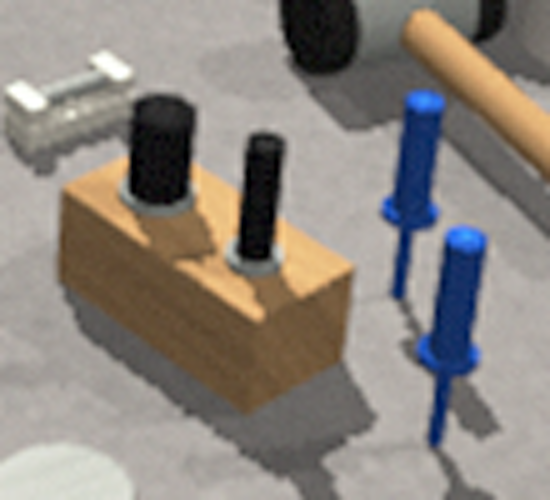

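The pin is seated and upright in its hole: in the side view its collar is flat on the stand at (343,282), as at the start. The punch (322,260) and the blue tools look untouched, and the door is open at (245,205). The gripper is clear, so I'm handing in.

```bash
python3 -c "
from cell import env
print(env.sign_off())"
```

```text
the job is handed in; nothing more can be done
None
```

The door is fully open, the pin tool is back in its hole in the stand, and the job is handed in at about 23 s.

- **Door:** I pressed the release to its stop, with at most about 11 N at the readings taken. I held it there and pushed the door until the force rose steadily at the end buffer (about 11 N sideways). I then eased off and lifted the pin out. The wrist and side views both give about 90 mm of door travel.
- **Pin tool:** It went back to the same height as before, with a light 3.5 N contact when the collar met the stand. After I let go, the pictures show it upright with its collar flat on the stand.
- **Rest of the bench:** The punch, the blue tools and the other things look unmoved by eye; I did not measure them.
- **Disagreements:** When lining up over the release hole, the side camera differed from the wrist camera by about 2–3 mm (more in a first, coarse reading). I trusted the wrist view, and the pin went in. At the stand, the wrist view put the hole about 2 mm from where I had lifted the pin. I aimed between the two, and the pin entered without side load.
- **Force readings:** These come only at the end of each move, so brief peaks in between were not seen.

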